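# Set the ratchet prop and clamp a shelf rail across it

## Robot

A 7-joint arm with a two-finger parallel gripper is mounted at the origin on the work surface. World frame = base frame: x ahead of the robot, y to its left, z up, the work surface at z = 0. Lengths are in m, angles in degrees, forces in N, time in s.
With the tool pointing down it reaches from about 0.35 to 0.9 m from the base axis. Payload 7.2 kg.
Tool frame: the origin (TCP) lies at the very end of the fingers, on their centre line; the grasp point (between the pads) lies 19 mm behind it; z points along the fingers, y is the line along which they close (so a half turn about z gives the same grasp; the last joint's range is limited). The gripper opens to 88 mm and grips with 3 to 60 N. Pads are 20 mm wide; open, the fingers measure 115 mm over their backs; the gripper's body (75 mm by 178 mm) begins 61 mm behind the grasp point.
Start: joints at [-68.48, 23.554, -0.728, 91.456, 0.321, 64.991, -4.71], TCP at [0.268, 0.564, 0.223] pointing down, gripper open.
Joint ranges: [-169.25, 169.25], [-16.82, 113.86], [-84.01, 82.57], [7.8, 145.47], [-59.2, 239.2], [7.22, 106.19], [-163.78, 163.78]. Speed limits (degrees/s): [136.94, 136.94, 172.46, 172.46, 180, 180, 180].

## Interface

Orientations are given as [roll, pitch, yaw] about the fixed x, y, z axes, in that order (R = Rz(yaw) Ry(pitch) Rx(roll)).
In Python, from station import bot gives the robot as it stands.
- The arm moves only by the tool jog_arm, never from a script. Its argument "commands" is one flat list of numbers, 5 for each row, row after row: the finger opening in cm, from 0 to 8.78, then the shift along the tool's x, y, z in cm, then the turn about the tool's z in degrees. In form: [gripper, tx, ty, tz, yaw, gripper, tx, ty, tz, yaw, ...]. A call has 1 to 12 rows; each row is the pose to reach, as a shift and turn from the pose commanded when the call began, along the tool's axes at that moment; what a row does not reach only later rows make up. A row lasts 1/12 s, in which the tool goes at most 41.7 mm and 7.16 degrees, less where a joint would pass 70% of its speed; a pose out of reach is approached as far as the arm can. A call with a gripper value outside its range is refused whole. The fingers move at their own pace and stop on an object; "newtons" is the grip in N (left out, the last holds). Time passes only in rows, so rows that repeat a pose let the fingers close. It gives the time, the measured TCP pose, the force, the opening and the grip force at its end, in the units of the state.
- bot.read_state(): the state, without advancing time (a new reading comes with each control period).
- bot.snapshot(name): name is "side" or "top" or "wrist"; returns (picture, depth): 480x640x3 uint8, red, green, blue; 480x640 float32, m along the optical axis (not along the pixel's ray), 0 where there is no reading.
- bot.camera_params(name): a dict with "fx", "fy", "cx", "cy" (pixels), "rvec" (rotation vector, rad) and "tvec" (3), from world to camera coordinates, as OpenCV has them. Camera axes: x right, y down, z forward; pixel columns grow to the right and rows downward; lengths in m; the calibration is good to about 2 mm. A picture is of the moment at which its call begins: read the wrist's pose just before it. camera_params takes no time and is no camera call; for the wrist camera it gives the pose at the moment of the call.
- bot.close_job(): hands the job in; it is judged then, once.
The state is a dict: "time_s": time; "q": joint angles; "joint_vel": joint speeds; "joint_torque": joint torques, N m; "ee_pos": TCP position; "orientation": TCP orientation; "contact_force": force on the tool from outside, world axes, zero at the start; "ft_torque": the same for the moment, N m; "grip_width": finger opening in m; "finger_force": force on a finger pad.
Only numpy, scipy, OpenCV 4.12 (cv2) and the standard library are available. Lean on these libraries where they do the work, as an engineer would, in place of code of your own. Each camera call takes 0.05 s, during which the arm holds its last target. There are 200 camera calls.

## Task

Raise the ratchet prop on the grey jig from the bottom by three clicks, to its third notch, so that its head is level with the fixed rest, and let go of it. Then lay the longer of the two steel rails across prop head and rest, lined up with the jig, its end slid under the weighted hold-down arm until it meets the back stop. Leave the shorter rail where it lies.

Things in the scene. Friction and masses are not known exactly. Their poses are not given: they have to be found in the camera images.
- jig: Fixed grey jig, base plate 100 x 300 mm. Origin on the table under its middle, z up, long axis y. At y = +85 mm is the ratchet prop: a grey housing 56 (x) x 50 (y) mm, top 85 mm above the table, with a steel column rising from it. At y = -40 to -100 mm is the fixed rest with back stop and hold-down arm.
- prop_head (a point): Centre of the flat top of the column's head: 130 mm above the table at the bottom notch, 178 mm (level with the rest) at the third. The head is a steel block 50 mm along the jig's x, 30 mm along y, 25 mm high, on a thinner stem; 20 mm of gap under it to the housing at the bottom notch. Grip it from above across the 50 mm.
- prop_column (a joint): Height of the ratchet column (m), 0 at the bottom, stroke 70 mm, straight up; lifting takes about 6 to 10 N. The pawl holds it at notches 16 mm apart: 0, 16, 32, 48, 64 mm; the third above the bottom is 48 mm. Each clicks in about 3 mm above its height; let go, the column sinks back onto the pawl and no lower. Starts at the bottom.
- pawl_tail (a point): Outer end of the tail of the sprung pawl, on the outer (+y) side of the prop's housing, about 64 mm above the table. The pawl catches under the column's teeth. Not needed if all goes well: pressing the tail down by about 12 mm frees the column, which then drops.
- rest_seat (a point): Centre of the rest's flat steel seat, 60 x 60 mm, at (0, -70, 178) mm in the jig's frame. No side walls.
- back_stop (a point): Foot of the back stop wall, at the outer end of the seat, (0, -100, 178) mm in the jig's frame; the wall is 60 mm wide and 16 mm high above the seat. A 200 mm rail lying along the jig's y that touches it is centred over the jig's origin.
- hold_arm (a joint): Angle (rad) of the weighted hold-down arm: 0 hanging at its lower stop, growing as it lifts, to 0.7; about 0.13 with a rail flat under it. It is hinged behind the back stop (at y = -120 mm, 208 mm above the table, axis along the jig's x) and reaches over the seat towards the prop. 46 mm wide at the lip; top 230 mm above the table; presses with about 2 N.
- lip_tip (a point): Tip of the arm's upturned lip: arm down, at y = -35 mm in the jig's frame, 34 mm above the seat. The lip slopes down from there to the arm's lowest point, 16 mm above the seat at y = -75 mm. A rail carried level, 1 to 6 mm above the seat, and pushed along towards -y wedges the arm up by itself, with 2 to 4 N.
- rail: The longer loose steel rail, a bar 200 mm long (its x), 30 mm wide (y) and 22 mm high (z), a row of dark dots on top, about 0.35 kg. Origin at the centre of its underside. Starts flat on the table between robot and jig, on the left or the right; the shorter rail lies on the other side.
- short_rail: The shorter rail, the same but 130 mm long; not needed. Origin at the centre of its underside.
Things that resemble listed ones, but are neither listed nor needed, are in the scene too. Leave any purple look-alike of the rail alone.

How it is judged:
By the outcome, as a careful person would: the job done as asked, in the order asked, and still so for the second after the job is handed in, with the robot touching nothing.
It also fails if it takes over 61 s, if anything falls off the work surface, if the arm or the gripper's body presses on something with over 40 N, if the wrist force passes 120 N, or if a joint passes its speed limit or range.

## Working session

There is one attempt and no reset: what is moved stays moved. The work goes in short steps, Python scripts to look and compute and a tool call to move; the robot and the scene stay as the last step left them, time stands still between calls to the robot, and variables do not carry over. Pictures are saved under pics/ and viewed, at most 10 in all, crops included, and the job is handed in when it is done.

Besides the shell and the picture viewer there is one more tool, called after "Emit:" by a JSON object that holds its "name" and its "arguments", one argument or row to a line. jog_arm: Moves the arm, as the interface text tells. Its arguments: {"type":"object","properties":{"commands":{"type":"array"},"newtons":{"type":"number"}},"required":["commands"]}

```bash
mkdir -p pics; cat > h.py <<'E'
import numpy as np, cv2
from station import bot
def save(n,f):
    p,d=bot.snapshot(n); cv2.imwrite(f'pics/{f}.png',p[:,:,::-1]); np.save(f'pics/{f}.npy',d); return p,d
def world(n,d,u,v):
    c=bot.camera_params(n); R=cv2.Rodrigues(np.array(c['rvec'],float))[0]; t=np.array(c['tvec'],float).ravel()
    z=d[v,u]; P=np.stack([(u-c['cx'])/c['fx']*z,(v-c['cy'])/c['fy']*z,z],-1)
    return (P-t)@R
E
python3 - <<'E'
from h import *
print(bot.read_state())
save('top','top0'); save('side','side0')
E
```

```text
{'time_s': 0.0, 'q': array([-68.4788979 ,  23.599083  ,  -0.72866751,  91.50330811,
         0.32407295,  64.98962631,  -4.71117549]), 'joint_vel': array([-0.02194575,  0.01114196, -0.07284693,  0.00254426, -0.01567836,
        0.08037757,  0.0548709 ]), 'joint_torque': array([-2.50024641e-04, -5.87952447e+01,  6.41711019e-01, -2.91086197e+01,
       -5.37871022e-02,  1.79980468e-02,  1.52474813e-04]), 'ee_pos': array([0.26820515, 0.56397821, 0.22182451]), 'orientation': array([-1.79910479e+02,  9.14871890e-03,  1.54572937e+02]), 'contact_force': array([0.19047612, 0.31928842, 0.21265864]), 'ft_torque': array([0.01642158, 0.06496785, 0.0475784 ]), 'finger_force': 0.0, 'grip_width': 0.08761378748188885}
```

View pics/top0.png

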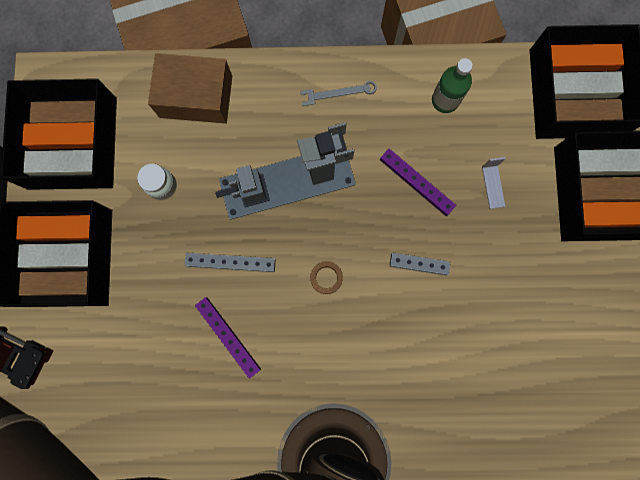

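View pics/side0.png

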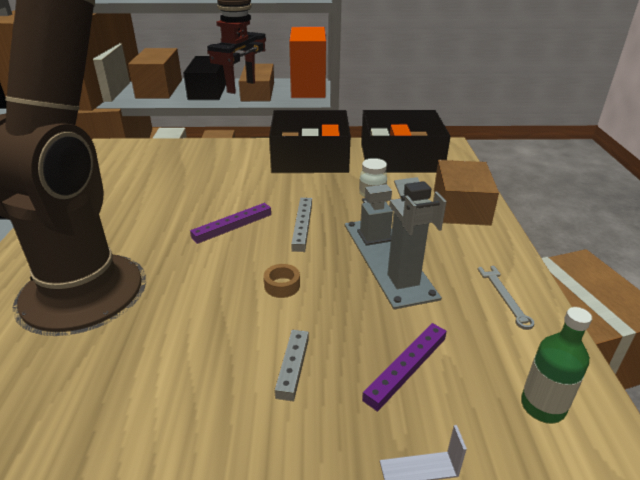

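Top view: candidates for the rail are the grey bar at (230,262) with 8 dots, the grey bar at (420,264) with 5 dots (the short one), and the purple bars at (228,338) and (418,182). The longer grey one at (230,262) is my choice. The jig has its prop at (243,185) and the rest with hold-down arm at (325,150).

```bash
python3 - <<'E'
from h import *
d=np.load('pics/top0.npy'); im=cv2.imread('pics/top0.png')
cv2.imwrite('pics/crop0.png',cv2.resize(im[115:285,170:370],None,fx=4*.88,fy=4*.88,interpolation=cv2.INTER_CUBIC))
vv,uu=np.mgrid[0:480,0:640]; W=world('top',d,uu,vv)
def rect(u0,u1,v0,v1,z0,z1,n):
    m=np.zeros((480,640),bool); m[v0:v1,u0:u1]=1; m&=(W[...,2]>z0)&(W[...,2]<z1)&(d>0)
    P=W[m]; r=cv2.minAreaRect((P[:,:2]*1000).astype(np.float32)); print(n,m.sum(),r,np.median(P[:,2]),P[:,:2].mean(0))
rect(175,285,245,280,.012,.03,'rail'); rect(380,460,245,285,.012,.03,'short')
rect(205,365,115,225,.003,.02,'base')
rect(205,275,155,215,.12,.14,'head'); rect(205,275,155,215,.075,.095,'housing')
rect(290,365,115,185,.165,.185,'seat'); rect(290,365,115,185,.19,.26,'arm')
for z in (.0,.06,.1):
  rect(205,365,115,225,z+.003,z+.04,z)
c=bot.camera_params('top'); print(c)
E
```

```text
rail 1226 ((434.6045227050781, 224.5328369140625), (200.47926330566406, 30.531723022460938), 85.43681335449219) 0.02157556090247304 [0.43431985 0.224094  ]
short 826 ((424.5033874511719, -198.10357666015625), (130.8900146484375, 30.568214416503906), 80.0700454711914) 0.02138782745735926 [ 0.42417489 -0.19747624]
base 4663 ((648.8140869140625, 103.53966522216797), (371.7368469238281, 259.0151062011719), 88.98078918457031) 0.007015241673386289 [0.62212782 0.10161169]
head 353 ((598.58544921875, 173.54112243652344), (51.3477897644043, 29.78246307373047), 14.717649459838867) 0.129563191371687 [0.59782323 0.17341675]
housing 329 ((595.7749633789062, 181.863037109375), (56.51335525512695, 67.19943237304688), 15.16841983795166) 0.08378624769822761 [0.59211231 0.17350521]
seat 341 ((639.9808959960938, 6.229961395263672), (57.348793029785156, 96.2033462524414), 16.013442993164062) 0.17703359014448936 [0.62032884 0.00777592]
arm 1258 ((640.775390625, 8.838638305664062), (63.56676483154297, 100.69341278076172), 14.463129997253418) 0.21217019632766138 [0.64044096 0.00922752]
0.0 4818 ((648.8140869140625, 103.53966522216797), (371.7368469238281, 259.0151062011719), 88.98078918457031) 0.0071595002450911965 [0.62344124 0.10336918]
0.06 581 ((612.565673828125, 121.89804077148438), (56.52568054199219, 262.2026062011719), 15.57180118560791) 0.08141976835760971 [0.59425665 0.15505428]
0.1 496 ((619.843994140625, 91.63981628417969), (51.38779830932617, 199.15167236328125), 14.545642852783203) 0.12887645134391268 [0.60067283 0.13793524]
{'fx': 562.6342254951111, 'fy': 562.6342254951111, 'cx': 316.41635043098336, 'cy': 231.79986417970653, 'rvec': array([ 2.12295398, -2.15525083,  0.13944036]), 'tvec': array([0.03710441, 0.49540211, 1.20607412])}
```

View pics/crop0.png

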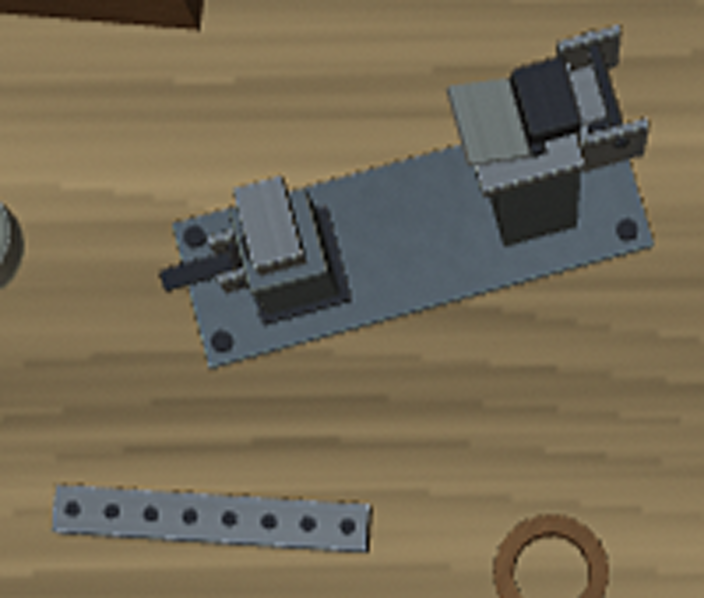

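The crop confirms it: the 8-dot grey bar measures 200 x 30 mm with its top at 22 mm. The jig has its head at (265,225) in the crop (world 598,173, z 130, 51x30 mm) and its yaw is about 14.5°.

```bash
cat >> h.py <<'E'
from scipy.spatial.transform import Rotation as Ro
def plan(p,yaw):
    s=bot.read_state(); R=Ro.from_euler('xyz',s['orientation'],degrees=True).as_matrix()
    t=(np.array(p)-s['ee_pos'])@R*100
    a=-(yaw-s['orientation'][2]); a=(a+90)%180-90
    print('shift cm',t.round(2),'turn',round(a,2),'q7',s['q'][6].round(1),'t',s['time_s'])
JY=14.5; JO=np.array([.620,.0913])
def jig(x,y,z):
    a=np.radians(JY); return [JO[0]+x*np.cos(a)-y*np.sin(a),JO[1]+x*np.sin(a)+y*np.cos(a),z]
E
python3 - <<'E'
from h import *
d=np.load('pics/top0.npy')
vv,uu=np.mgrid[0:480,0:640]; W=world('top',d,uu,vv)
m=((W[...,2]>.004)&(W[...,2]<.011)&(d>0)).astype(np.uint8); m[:,:205]=0;m[:,365:]=0;m[:115]=0;m[230:]=0
m=cv2.morphologyEx(m,cv2.MORPH_OPEN,np.ones((5,5)))
n,l,s,c=cv2.connectedComponentsWithStats(m); i=1+s[1:,4].argmax(); P=W[l==i]
print(cv2.minAreaRect((P[:,:2]*1000).astype(np.float32)),s[i])
print(jig(0,.085,.2),jig(0,-.07,0)); plan(jig(0,.085,.2),104.5)
E
```

```text
((591.4628295898438, 60.53559494018555), (11.674833297729492, 12.871140480041504), 89.19408416748047) [300 190   6   6  36]
[np.float64(0.5987176996553725), np.float64(0.17359254943213917), 0.2] [np.float64(0.6375266002838109), np.float64(0.023529665173532457), 0]
shift cm [-46.61 -21.07   2.22] turn 50.08 q7 -4.7 t 0.1
```

Emit:
{"name": "jog_arm", "arguments": {
  "commands": [8.78, -3.9, -1.8, 0, 4, 8.78, -7.8, -3.5, 0, 8, 8.78, -11.6, -5.3, 0, 12.5, 8.78, -15.5, -7, 0, 16.5, 8.78, -19.4, -8.8, 0, 21, 8.78, -23.3, -10.5, 0, 25, 8.78, -27.2, -12.3, 0, 29, 8.78, -31.1, -14, 0, 33.5, 8.78, -35, -15.8, 0, 37.5, 8.78, -38.8, -17.6, 0, 42, 8.78, -42.7, -19.3, 0, 46, 8.78, -46.6, -21.1, 0, 50],
  "newtons": 50
}}

```text
time_s: 1.1
ee_pos: [0.592, 0.1809, 0.2225]
orientation: [-180.0, -0.0, 104.4]
contact_force: [0.7, 1.3, -1.0]
grip_width: 0.0874
finger_force: 0.0
```

Emit:
{"name": "jog_arm", "arguments": {
  "commands": [8.78, 0, 0, 0, 0, 8.78, 0, 0, 0, 0, 8.78, 0, 0, 0, 0, 8.78, 0, 0, 0, 0]
}}

```text
time_s: 1.43
ee_pos: [0.5902, 0.1844, 0.2223]
orientation: [-179.9, -0.1, 104.7]
contact_force: [0.4, 0.3, -0.2]
grip_width: 0.088
finger_force: 0.0
```

```bash
python3 - <<'E'
from h import *
print({k:v for k,v in bot.read_state().items() if k in('ee_pos','orientation','time_s','contact_force')})
plan(jig(0,.085,.098),104.5)
p,d=save('wrist','w1')
vv,uu=np.mgrid[0:480,0:640]; W=world('wrist',d,uu,vv)
m=(W[...,2]>.12)&(W[...,2]<.14)&(d>0)&(np.hypot(W[...,0]-.598,W[...,1]-.173)<.06); P=W[m]
print(m.sum(), P.mean(0) if m.any() else 0, cv2.minAreaRect((P[:,:2]*1000).astype(np.float32)))
E
```

```text
{'time_s': 1.4333, 'ee_pos': array([0.59018848, 0.18437059, 0.22226921]), 'orientation': array([-1.79948450e+02, -5.05395857e-02,  1.04732411e+02]), 'contact_force': array([ 0.35849009,  0.32438318, -0.17397037])}
shift cm [-1.27  0.56 12.43] turn 0.23 q7 0.2 t 1.4333
3210 [0.59695007 0.17586671 0.12929994] ((597.278076171875, 174.47178649902344), (49.991085052490234, 30.327659606933594), 14.763679504394531)
```

View pics/w1.png

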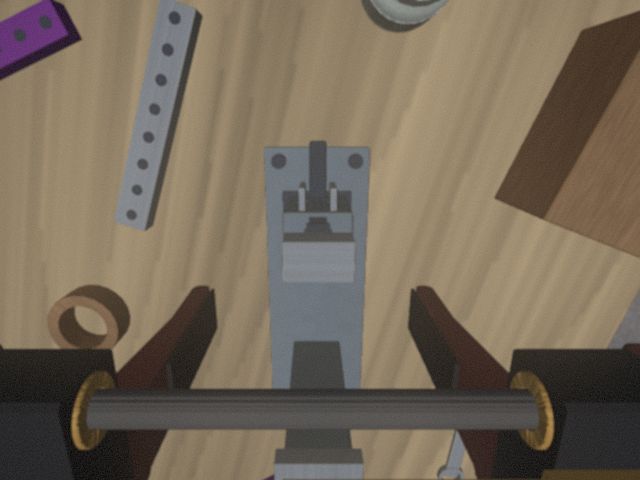

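The wrist view shows the prop head at (318,258) on the jig axis, between the open fingers and clear of them, with the rest below at (318,460). The head is at about (0.598, 0.174). Descending onto it.

Emit:
{"name": "jog_arm", "arguments": {
  "commands": [8.78, -1.2, 0.55, 2, 0, 8.78, -1.2, 0.55, 5, 0, 8.78, -1.2, 0.55, 8, 0, 8.78, -1.2, 0.55, 10.5, 0, 8.78, -1.2, 0.55, 12, 0, 8.78, -1.2, 0.55, 12.4, 0, 8.78, -1.2, 0.55, 12.4, 0, 8.78, -1.2, 0.55, 12.4, 0]
}}

```text
time_s: 2.15
ee_pos: [0.5997, 0.1734, 0.0995]
orientation: [179.9, -0.0, 104.6]
contact_force: [-0.9, 0.6, 0.2]
grip_width: 0.0879
finger_force: 0.0
```

Emit:
{"name": "jog_arm", "arguments": {
  "commands": [6, 0, 0, 0, 0, 5.2, 0, 0, 0, 0, 4.5, 0, 0, 0, 0, 4.5, 0, 0, 0, 0, 4.5, 0, 0, 0, 0, 4.5, 0, 0, 0, 0, 4.5, 0, 0, 0, 0, 4.5, 0, 0, 0, 0],
  "newtons": 40
}}

```text
time_s: 2.82
ee_pos: [0.5977, 0.1719, 0.0987]
orientation: [-179.8, -0.0, 104.6]
contact_force: [-7.4, -2.3, 6.0]
grip_width: 0.0497
finger_force: 40.0
```

Emit:
{"name": "jog_arm", "arguments": {
  "commands": [4.5, 0, -0.2, 0, 0, 4.5, 0, -0.2, -0.8, 0, 4.5, 0, -0.2, -1.6, 0, 4.5, 0, -0.2, -2.4, 0, 4.5, 0, -0.2, -3.2, 0, 4.5, 0, -0.2, -4, 0, 4.5, 0, -0.2, -4.6, 0, 4.5, 0, -0.2, -5, 0, 4.5, 0, -0.2, -5.3, 0, 4.5, 0, -0.2, -5.5, 0, 4.5, 0, -0.2, -5.5, 0, 4.5, 0, -0.2, -5.5, 0]
}}

```text
time_s: 3.82
ee_pos: [0.5976, 0.1719, 0.1535]
orientation: [-180.0, 0.0, 104.6]
contact_force: [4.4, 0.5, -4.6]
grip_width: 0.0501
finger_force: 40.0
```

```bash
python3 - <<'E'
from h import *
print(bot.read_state()['ee_pos'])
p,d=save('side','s1')
cv2.imwrite('pics/s1c.png',cv2.resize(p[140:300,330:470,::-1],None,fx=3.5,fy=3.5))
p,d=save('top','t1'); vv,uu=np.mgrid[0:480,0:640]; 
E
```

```text
[0.59758437 0.17191549 0.15350439]
```

View pics/s1c.png

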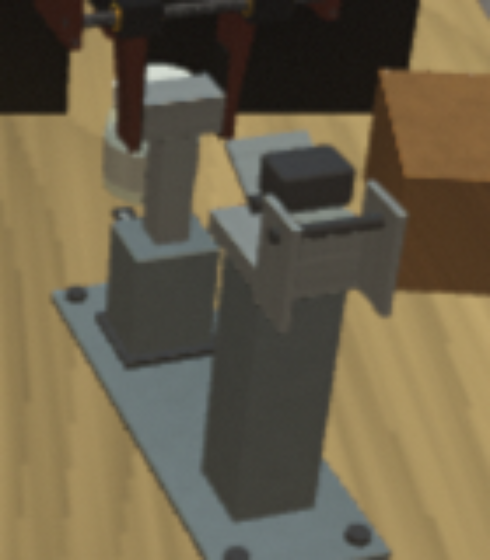

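The crop shows the column raised out of the housing with the head in the fingers. It rose 54.8 mm, past the third notch's click at 51 and short of the fourth's. Lower it slightly, let go, and back off upward.

Emit:
{"name": "jog_arm", "arguments": {
  "commands": [4.5, 0, 0, 0.25, 0, 4.5, 0, 0, 0.5, 0, 4.5, 0, 0, 0.5, 0, 6, 0, 0, 0.5, 0, 7, 0, 0, 0.5, 0, 8.78, 0, 0, 0.5, 0, 8.78, 0, 0, 0.5, 0, 8.78, 0, 0, -1, 0, 8.78, 0, 0, -3, 0, 8.78, 0, 0, -5.5, 0, 8.78, 0, 0, -8, 0, 8.78, 0, 0, -8, 0]
}}

```text
time_s: 4.92
ee_pos: [0.6, 0.1723, 0.2391]
orientation: [179.6, -0.1, 104.5]
contact_force: [-0.2, 0.3, 1.0]
grip_width: 0.0879
finger_force: 0.0
```

```bash
python3 - <<'E'
from h import *
s=bot.read_state(); print(s['ee_pos'],s['grip_width'],s['orientation'])
for n in ('wrist','side'):
    p,d=save(n,n+'2')
    vv,uu=np.mgrid[0:480,0:640]; W=world(n,d,uu,vv)
    m=(W[...,2]>.14)&(W[...,2]<.19)&(d>0)&(np.hypot(W[...,0]-.598,W[...,1]-.174)<.035); P=W[m]
    if m.any(): print(n,m.sum(),np.percentile(P[:,2],[50,80,95]),cv2.minAreaRect((P[:,:2]*1000).astype(np.float32)))
    m=(W[...,2]>.165)&(W[...,2]<.185)&(d>0)&(np.hypot(W[...,0]-.6375,W[...,1]-.0235)<.035); P=W[m]
    if m.any(): print(n,'seat',m.sum(),np.percentile(P[:,2],[50,80,95]))
    m=(W[...,2]>.015)&(W[...,2]<.03)&(d>0)&(np.hypot(W[...,0]-.4345,W[...,1]-.2245)<.11); P=W[m]
    if m.any(): print(n,'rail',m.sum(),cv2.minAreaRect((P[:,:2]*1000).astype(np.float32)))
plan([.4345,.2243,.12],85.4)
E
```

```text
[0.5999782  0.17234907 0.23909363] 0.08788725050859696 [ 1.79553374e+02 -6.47978106e-02  1.04549163e+02]
wrist 4852 [0.1743025  0.17492027 0.17549834] ((595.6976318359375, 175.84255981445312), (50.125244140625, 34.23957061767578), 15.513389587402344)
wrist seat 2801 [0.17532034 0.17577165 0.17621657]
wrist rail 8167 ((387.47271728515625, 225.95681762695312), (197.05247497558594, 119.54143524169922), 85.47066497802734)
side 503 [0.17004433 0.17824592 0.17932406] ((595.340576171875, 171.53424072265625), (51.71418762207031, 33.46674346923828), 18.047178268432617)
side seat 204 [0.17867838 0.17971604 0.18148653]
side rail 710 ((423.69921875, 231.9143829345703), (162.12640380859375, 185.59219360351562), 40.8602180480957)
shift cm [  9.16 -14.55  11.45] turn 19.17 q7 1.3 t 5.0167
```

The head is level with the seat in both cameras. On to the rail.

Emit:
{"name": "jog_arm", "arguments": {
  "commands": [8.78, 1, -1.5, 0, 2, 8.78, 2, -3.5, 1, 4, 8.78, 3.5, -5.5, 2, 7, 8.78, 5, -8, 3.5, 10, 8.78, 6.5, -10.5, 5, 13, 8.78, 7.8, -12.5, 7, 16, 8.78, 8.6, -13.7, 9, 18, 8.78, 9.2, -14.5, 11, 19.2, 8.78, 9.2, -14.5, 12, 19.2, 8.78, 9.2, -14.5, 12, 19.2, 8.78, 9.2, -14.5, 12, 19.2]
}}

```text
time_s: 5.93
ee_pos: [0.4346, 0.2239, 0.1133]
orientation: [-180.0, 0.1, 85.4]
contact_force: [-0.2, -0.2, -0.1]
grip_width: 0.0879
finger_force: 0.0
```

```bash
python3 - <<'E'
from h import *
s=bot.read_state(); print(s['ee_pos'],s['orientation'])
p,d=save('wrist','w3')
vv,uu=np.mgrid[0:480,0:640]; W=world('wrist',d,uu,vv)
m=(W[...,2]>.015)&(W[...,2]<.03)&(d>0)&(np.abs(W[...,0]-.4345)<.03)&(np.abs(W[...,1]-.22)<.11); P=W[m]
print(m.sum(),cv2.minAreaRect((P[:,:2]*1000).astype(np.float32)),P[:,1].min(),P[:,1].max())
plan([.4345,.2243,.003],85.4)
E
```

```text
[0.43456476 0.22388437 0.11334387] [-1.79970503e+02  6.75101223e-02  8.53804573e+01]
12658 ((433.8260498046875, 225.12501525878906), (198.75601196289062, 30.096981048583984), 85.44723510742188) 0.12511099664473335 0.32524195902739256
shift cm [ 1.00e-02 -8.00e-02  1.11e+01] turn -0.05 q7 -29.2 t 5.9833
```

View pics/w3.png

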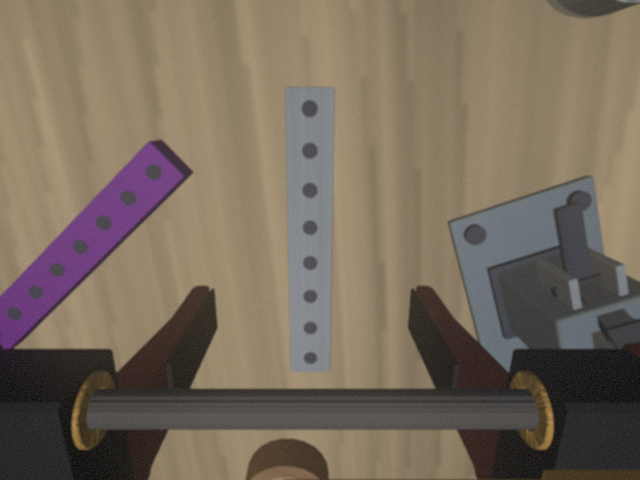

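The whole rail, 8 dots from (310,108) to (310,358), is centred between the fingers and parallel to them. Descend and grip.

Emit:
{"name": "jog_arm", "arguments": {
  "commands": [8.78, 0, -0.1, 3, 0, 8.78, 0, -0.1, 6, 0, 8.78, 0, -0.1, 8.5, 0, 8.78, 0, -0.1, 10, 0, 8.78, 0, -0.1, 10.7, 0, 8.78, 0, -0.1, 10.95, 0, 8.78, 0, -0.1, 10.95, 0, 8.78, 0, -0.1, 10.95, 0]
}}

```text
time_s: 6.65
ee_pos: [0.4342, 0.2249, 0.0052]
orientation: [179.9, -0.1, 85.4]
contact_force: [-0.1, 0.3, 0.2]
grip_width: 0.0879
finger_force: 0.0
```

Emit:
{"name": "jog_arm", "arguments": {
  "commands": [6, 0, 0, 0, 0, 4, 0, 0, 0, 0, 3.2, 0, 0, 0, 0, 2.5, 0, 0, 0, 0, 2.5, 0, 0, 0, 0, 2.5, 0, 0, 0, 0, 2.5, 0, 0, 0, 0, 2.5, 0, 0, 0, 0, 2.5, 0, 0, 0, 0],
  "newtons": 55
}}

```text
time_s: 7.4
ee_pos: [0.4331, 0.2246, 0.0041]
orientation: [-180.0, 0.0, 85.4]
contact_force: [-0.3, -0.4, 0.1]
grip_width: 0.0312
finger_force: 0.0
```

Emit:
{"name": "jog_arm", "arguments": {
  "commands": [2.5, 0, 0, -0.5, 0, 2.5, 0, 0, -2, 0, 2.5, 0, 0, -5, 0, 2.5, 0, 0, -8, 0, 2.5, 0, 0, -11, 0, 2.5, 0, 0, -14, 0, 2.5, 0, 0, -17, 0, 2.5, 0, 0, -20, 0, 2.5, 0, 0, -22, 0, 2.5, 0, 0, -23, 0, 2.5, 0, 0, -23, 0, 2.5, 0, 0, -23, 0]
}}

```text
time_s: 8.4
ee_pos: [0.4326, 0.2244, 0.2334]
orientation: [-180.0, 0.0, 85.4]
contact_force: [-0.1, 0.6, -4.0]
grip_width: 0.0303
finger_force: 55.0
```

```bash
python3 - <<'E'
from h import *
s=bot.read_state(); print(s['ee_pos'],s['orientation'])
plan(jig(0,.085,.235),104.5)
E
```

```text
[0.43261152 0.22438905 0.23342719] [-1.79962442e+02  1.75603886e-02  8.53841984e+01]
shift cm [-3.73 16.97 -0.17] turn -19.12 q7 -33.5 t 8.4
```

Emit:
{"name": "jog_arm", "arguments": {
  "commands": [2.5, -0.6, 1.5, 0, -3, 2.5, -1.2, 3.5, 0, -6, 2.5, -1.8, 5.5, 0, -9, 2.5, -2.3, 7.5, 0, -12, 2.5, -2.8, 9.5, 0, -15, 2.5, -3.3, 11.5, 0, -18, 2.5, -3.7, 13.5, 0, -19.1, 2.5, -3.7, 15.2, 0, -19.1, 2.5, -3.7, 16.4, 0, -19.1, 2.5, -3.7, 17, 0, -19.1, 2.5, -3.7, 17, 0, -19.1, 2.5, -3.7, 17, 0, -19.1]
}}

```text
time_s: 9.4
ee_pos: [0.5986, 0.1738, 0.2324]
orientation: [-179.8, 0.0, 104.5]
contact_force: [0.3, -0.1, -2.6]
grip_width: 0.0297
finger_force: 55.0
```

```bash
python3 - <<'E'
from h import *
s=bot.read_state(); print(s['ee_pos'],s['orientation'])
p,d=save('wrist','w4'); p2,d2=save('side','s4')
cv2.imwrite('pics/m4.png',np.hstack([cv2.resize(p[...,::-1],(440,330)),cv2.resize(p2[110:260,320:480,::-1],(352,330))]))
for n,D in (('wrist',d),('side',d2)):
    vv,uu=np.mgrid[0:480,0:640]; W=world(n,D,uu,vv)
    a=np.radians(JY); q=W[...,:2]-JO; X=q@[np.cos(a),np.sin(a)]; Y=q@[-np.sin(a),np.cos(a)]
    for y0 in (-.015,.01,.03,.11,.13,.15,.17):
        m=(D>0)&(abs(X)<.03)&(abs(Y-y0)<.01)&(W[...,2]>.2)&(W[...,2]<.28)
        if m.sum()>20: print(n,y0,m.sum(),np.percentile(W[m][:,2],[5,50,95]).round(4),(X[m].min()+X[m].max())/2*1000,(X[m].max()-X[m].min())*1000)
E
```

```text
[0.59859438 0.17382024 0.23240667] [-1.79827567e+02  2.44166026e-02  1.04464597e+02]
wrist 0.01 1584 [0.2497 0.2506 0.2515] 0.2071911444046122 29.948341619906294
wrist 0.03 1640 [0.2498 0.2507 0.2516] 0.19571586716703432 30.092047225834577
wrist 0.11 3582 [0.2496 0.2506 0.2516] 0.016038047489726898 30.142957809735062
wrist 0.13 4024 [0.2496 0.2507 0.2517] 0.03618997087469038 30.15628605118101
wrist 0.15 4569 [0.2496 0.2507 0.2517] -0.009542027150151455 30.114744141955704
wrist 0.17 5128 [0.2496 0.2507 0.2519] 0.02302721928533827 30.13802060141345
side -0.015 212 [0.2314 0.2427 0.2521] -1.7437808169697284 30.467677205167035
side 0.01 113 [0.2336 0.2512 0.2525] -2.8041859321073765 29.733840302168527
side 0.03 118 [0.2334 0.251  0.2527] -1.2532754758161146 31.872628792182507
side 0.11 28 [0.2505 0.2517 0.2526] -1.9434413668751802 30.151290927582195
side 0.13 53 [0.2324 0.2473 0.252 ] -2.286360283213956 31.59829477295458
side 0.15 53 [0.232  0.2481 0.2522] -2.3598079399967506 31.405429879705473
side 0.17 56 [0.2335 0.2492 0.2526] -7.94922981239958 19.944340758932665
```

View pics/m4.png

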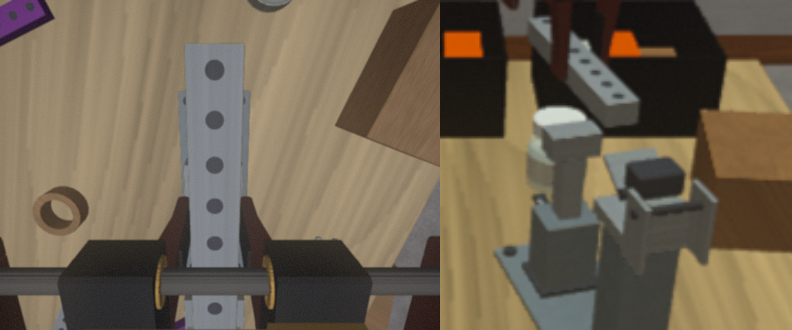

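The rail hangs level, centred on the jig axis and above prop and lip, with its end in front of the lip. Lower it to about 3.5 mm over the seat and start sliding.

Emit:
{"name": "jog_arm", "arguments": {
  "commands": [2.5, 0, 0, 1, 0, 2.5, 0, 0, 2.2, 0, 2.5, 0, 0, 3.3, 0, 2.5, 0, 0, 4.1, 0, 2.5, 0, 0, 4.5, 0, 2.5, 0, 0, 4.7, 0, 2.5, 0, 0, 4.7, 0, 2.5, 0, 0, 4.7, 0]
}}

```text
time_s: 10.17
ee_pos: [0.5998, 0.174, 0.1873]
orientation: [180.0, -0.0, 104.5]
contact_force: [-0.4, 0.4, -1.8]
grip_width: 0.0295
finger_force: 55.0
```

Emit:
{"name": "jog_arm", "arguments": {
  "commands": [2.5, -0.7, 0, 0, 0, 2.5, -1.5, 0, 0, 0, 2.5, -2.2, 0, 0, 0, 2.5, -2.9, 0, 0, 0, 2.5, -3.5, 0, 0, 0, 2.5, -4, 0, 0, 0, 2.5, -4.4, 0, 0, 0, 2.5, -4.8, 0, 0, 0, 2.5, -5.2, 0, 0, 0, 2.5, -5.5, 0, 0, 0, 2.5, -5.5, 0, 0, 0, 2.5, -5.5, 0, 0, 0]
}}

```text
time_s: 11.17
ee_pos: [0.6131, 0.1213, 0.187]
orientation: [-180.0, -0.0, 104.5]
contact_force: [-1.6, 4.0, -4.6]
grip_width: 0.0299
finger_force: 55.0
```

```bash
python3 - <<'E'
from h import *
s=bot.read_state(); print(s['ee_pos'],s['orientation'],s['contact_force'])
plan(jig(0,0,.185),104.5)
p2,d2=save('side','s5'); p,d=save('top','t5')
cv2.imwrite('pics/m5.png',np.hstack([cv2.resize(p[110:220,200:360,::-1],(440,302)),cv2.resize(p2[150:270,340:480,::-1],(352,302))]))
E
```

```text
[0.61311609 0.1212658  0.18698334] [-1.79980017e+02 -3.91850084e-02  1.04502219e+02] [-1.59401254  3.96747394 -4.55616434]
shift cm [-3.07 -0.08  0.2 ] turn 0.0 q7 8.4 t 11.1667
```

View pics/m5.png

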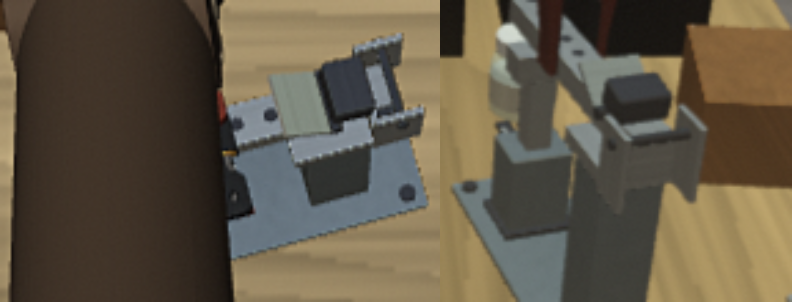

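The rail's end has entered under the lip (top view at (285,110) in the mosaic) and is lined up with the arm, at about 4 N. Continue.

Emit:
{"name": "jog_arm", "arguments": {
  "commands": [2.5, -0.3, 0, 0.15, 0, 2.5, -0.6, 0, 0.15, 0, 2.5, -1, 0, 0.15, 0, 2.5, -1.3, 0, 0.15, 0, 2.5, -1.6, 0, 0.15, 0, 2.5, -1.9, 0, 0.15, 0, 2.5, -2.2, 0, 0.15, 0, 2.5, -2.4, 0, 0.15, 0, 2.5, -2.5, 0, 0.15, 0, 2.5, -2.6, 0, 0.15, 0, 2.5, -2.6, 0, 0.15, 0]
}}

```text
time_s: 12.18
ee_pos: [0.6131, 0.1196, 0.1846]
orientation: [-179.7, -1.6, 105.5]
contact_force: [-18.8, 53.1, -1.9]
grip_width: 0.0292
finger_force: 55.1
```

Emit:
{"name": "jog_arm", "arguments": {
  "commands": [2.5, -0.1, 0, 0, 0, 2.5, -0.2, 0, 0, 0, 2.5, -0.3, 0, 0, 0, 2.5, -0.4, 0, 0, 0, 2.5, -0.45, 0, 0, 0, 2.5, -0.45, 0, 0, 0]
}}

```text
time_s: 12.68
ee_pos: [0.6134, 0.1195, 0.1846]
orientation: [-179.7, -1.8, 105.7]
contact_force: [-22.3, 62.3, -1.3]
grip_width: 0.0294
finger_force: 55.0
```

```bash
python3 - <<'E'
from h import *
s=bot.read_state(); print(s['ee_pos'],s['orientation'],s['contact_force'])
plan(jig(0,0,.182),104.5)
E
```

```text
[0.61337939 0.11945108 0.18457799] [-179.72478765   -1.84203819  105.66249759] [-22.33052707  62.26922967  -1.32509602]
shift cm [-2.9  -0.12  0.17] turn 1.16 q7 11.3 t 12.6833
```

Blocked: 62 N with the rail centre still 29 mm short. Back off the pressure and look.

Emit:
{"name": "jog_arm", "arguments": {
  "commands": [2.5, 0.6, 0, 0, 0, 2.5, 1.2, 0, 0, 0, 2.5, 2, 0, 0, 0, 2.5, 3, 0, 0, 0, 2.5, 3.5, 0, 0, 0, 2.5, 3.5, 0, 0, 0, 2.5, 3.5, 0, 0, 0]
}}

```text
time_s: 13.27
ee_pos: [0.6124, 0.1247, 0.1857]
orientation: [180.0, 0.0, 104.5]
contact_force: [-0.4, 3.9, -5.8]
grip_width: 0.0296
finger_force: 54.9
```

```bash
python3 - <<'E'
from h import *
s=bot.read_state(); print(s['ee_pos'],s['orientation'],s['contact_force'])
plan(jig(0,0,.182),104.5)
p2,d2=save('side','s6'); p,d=save('top','t6'); p3,d3=save('wrist','w6')
cv2.imwrite('pics/m6.png',np.vstack([np.hstack([cv2.resize(p[110:220,220:360,::-1],(380,299)),cv2.resize(p3[...,::-1],(399,299))]),cv2.resize(p2[120:240,330:470,::-1],(350,300),interpolation=cv2.INTER_CUBIC).copy() if 0 else cv2.copyMakeBorder(cv2.resize(p2[125:245,330:470,::-1],(350,300),interpolation=cv2.INTER_CUBIC),0,0,0,429,cv2.BORDER_CONSTANT)]))
a=np.radians(JY)
for n,D in (('side',d2),('top',d),('wrist',d3)):
    vv,uu=np.mgrid[0:480,0:640]; W=world(n,D,uu,vv); q=W[...,:2]-JO; X=q@[np.cos(a),np.sin(a)]; Y=q@[-np.sin(a),np.cos(a)]
    for y0 in np.arange(-.12,.18,.02):
        m=(D>0)&(abs(X)<.012)&(abs(Y-y0)<.006)&(W[...,2]>.1)
        if m.sum()>5: print(n,y0.round(2),m.sum(),np.percentile(W[m][:,2],[10,50,90]).round(4))
E
```

```text
[0.61236537 0.12471864 0.18570912] [1.79986902e+02 2.93303800e-03 1.04450407e+02] [-0.41667161  3.88828594 -5.7975343 ]
shift cm [-3.43 -0.09  0.37] turn -0.05 q7 8.0 t 13.2667
side -0.12 65 [0.2082 0.2113 0.2136]
side -0.1 618 [0.1131 0.1678 0.2256]
side -0.08 47 [0.2308 0.2318 0.2326]
side -0.04 64 [0.2182 0.221  0.2236]
side -0.02 19 [0.5098 0.5133 0.5151]
side 0.0 1160 [0.3599 0.4282 0.4827]
side 0.02 211 [0.2049 0.3234 0.338 ]
side 0.04 29 [0.2037 0.2045 0.2053]
side 0.06 16 [0.204  0.2046 0.2063]
side 0.08 121 [0.1045 0.1275 0.1485]
side 0.1 11 [0.1279 0.2049 0.2056]
side 0.12 18 [0.2041 0.205  0.2062]
top -0.12 60 [0.2083 0.2111 0.2144]
top -0.1 67 [0.208  0.2278 0.2312]
top -0.08 78 [0.2279 0.2301 0.2323]
top -0.06 72 [0.2068 0.2099 0.2129]
top -0.04 79 [0.2036 0.2203 0.2229]
top -0.02 188 [0.2014 0.565  0.5759]
top 0.0 173 [0.203  0.5937 0.5994]
top 0.02 125 [0.5866 0.588  0.5896]
top 0.04 114 [0.5864 0.5881 0.6007]
top 0.06 144 [0.5873 0.5958 0.6024]
top 0.08 74 [0.5951 0.6002 0.6051]
wrist -0.04 1018 [0.2019 0.2026 0.2032]
wrist -0.02 780 [0.202  0.2027 0.2034]
wrist 0.0 183 [0.2021 0.2026 0.2033]
wrist 0.02 1379 [0.2022 0.203  0.2036]
wrist 0.04 1539 [0.2023 0.203  0.2037]
wrist 0.06 6630 [0.2029 0.2813 0.2834]
wrist 0.08 1988 [0.2024 0.2032 0.2039]
wrist 0.1 2227 [0.2025 0.2033 0.2041]
wrist 0.12 2505 [0.2025 0.2034 0.2043]
wrist 0.14 56 [0.2016 0.2025 0.2036]
```

View pics/m6.png

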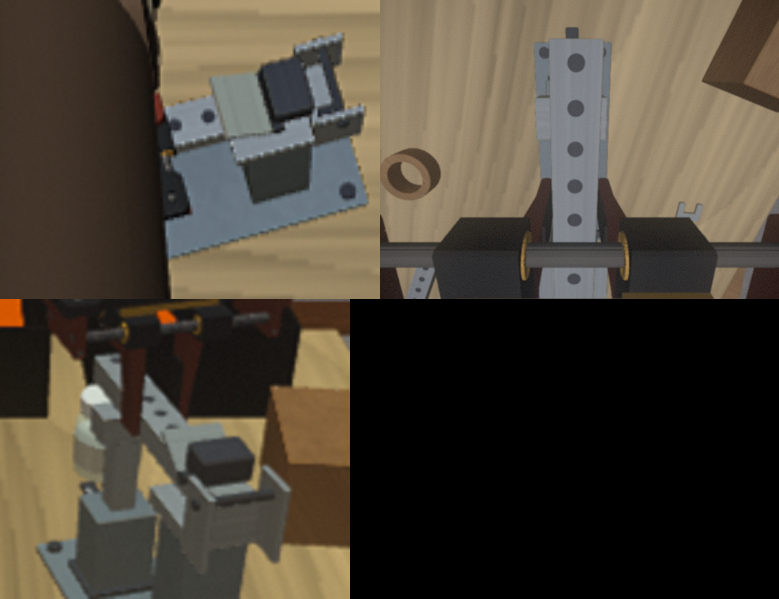

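The views show the rail straight under the lip and arm, and nothing obvious in the way. Compare arm and gripper profiles numerically.

```bash
python3 - <<'E'
from h import *
a=np.radians(JY); vv,uu=np.mgrid[0:480,0:640]
def fr(n,f):
    D=np.load(f'pics/{f}.npy'); W=world(n,D,uu,vv); q=W[...,:2]-JO
    return D,q@[np.cos(a),np.sin(a)],q@[-np.sin(a),np.cos(a)],W[...,2]
for n,fs in (('top',('top0','t5','t6')),('side',('side0','s5','s6'))):
  for f in fs:
    D,X,Y,Z=fr(n,f); r=[]
    for y0 in np.arange(-.13,-.02,.008):
        m=(D>0)&(abs(X)<.018)&(abs(Y-y0)<.004)&(Z>.17)&(Z<.26)
        r.append(int(np.median(Z[m])*1e4)/10 if m.sum()>3 else 0)
    print(f,r)
print((np.arange(-.13,-.02,.008)*1000).round())
D,X,Y,Z=fr('top','t6')
for x0 in range(-100,101,20):
    m=(D>0)&(abs(X-x0/1e3)<.01)&(Y>-.13)&(Y<.02)&(Z>.235)&(Z<.55)
    if m.sum()>3: print(x0,m.sum(),'minY',Y[m].min().round(3),'minZ',Z[m].min().round(3))
D,X,Y,Z=fr('wrist','w6') if 0 else fr('side','s6')
m=(D>0)&(Z>.206)&(Z<.45)&(Y>-.14)&(Y<.06)&(abs(X)<.15)
for y0 in range(-60,50,10):
    k=m&(abs(Y-y0/1e3)<.005)
    if k.sum()>3: print('side',y0,k.sum(),Z[k].min().round(3),Z[k].max().round(3),X[k].min().round(3),X[k].max().round(3))
E
```

```text
top0 [0, 211.0, 208.4, 206.6, 226.2, 227.0, 227.0, 225.2, 201.9, 206.6, 209.3, 213.1, 214.2, 0]
t5 [0, 210.7, 209.5, 210.1, 230.3, 230.6, 232.5, 229.3, 210.3, 215.2, 220.3, 225.8, 204.3, 203.9]
t6 [0, 210.8, 210.1, 208.9, 228.4, 229.0, 229.3, 228.3, 206.5, 210.8, 214.6, 219.6, 204.1, 202.3]
side0 [0, 210.9, 210.8, 185.0, 219.7, 228.5, 228.5, 228.1, 179.3, 191.9, 209.4, 213.9, 215.6, 0]
s5 [0, 210.9, 211.7, 189.3, 221.0, 233.0, 234.3, 234.8, 184.2, 190.3, 221.8, 225.7, 198.7, 192.1]
s6 [0, 211.0, 210.9, 186.6, 220.9, 230.8, 231.6, 231.7, 186.8, 185.9, 216.5, 220.3, 220.6, 193.8]
[-130. -122. -114. -106.  -98.  -90.  -82.  -74.  -66.  -58.  -50.  -42.
  -34.  -26.]
-80 107 minY -0.001 minZ 0.292
-60 70 minY -0.004 minZ 0.28
-40 115 minY -0.015 minZ 0.275
-20 65 minY -0.078 minZ 0.237
0 15 minY -0.091 minZ 0.235
side -60 30 0.207 0.215 -0.026 -0.015
side -50 68 0.207 0.221 -0.026 0.02
side -40 122 0.213 0.225 -0.025 0.022
side -10 124 0.36 0.45 -0.016 0.014
side 0 1973 0.268 0.45 -0.088 0.088
side 10 1707 0.207 0.45 -0.09 0.088
side 20 1147 0.206 0.45 -0.09 0.088
side 30 565 0.206 0.45 -0.089 0.089
side 40 392 0.206 0.449 -0.09 0.085
```

```bash
python3 - <<'E'
from h import *
c=lambda f,x,y,w,h:cv2.resize(cv2.imread(f'pics/{f}.png')[y:y+h,x:x+w],(400,300),interpolation=cv2.INTER_CUBIC)
cv2.imwrite('pics/z.png',np.vstack([np.hstack([c('side0',380,170,72,54),c('s5',380,170,72,54)]),np.hstack([c('top0',285,115,80,60),c('t5',285,115,80,60)])]))
E
```

```text
(no output)
```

View pics/z.png

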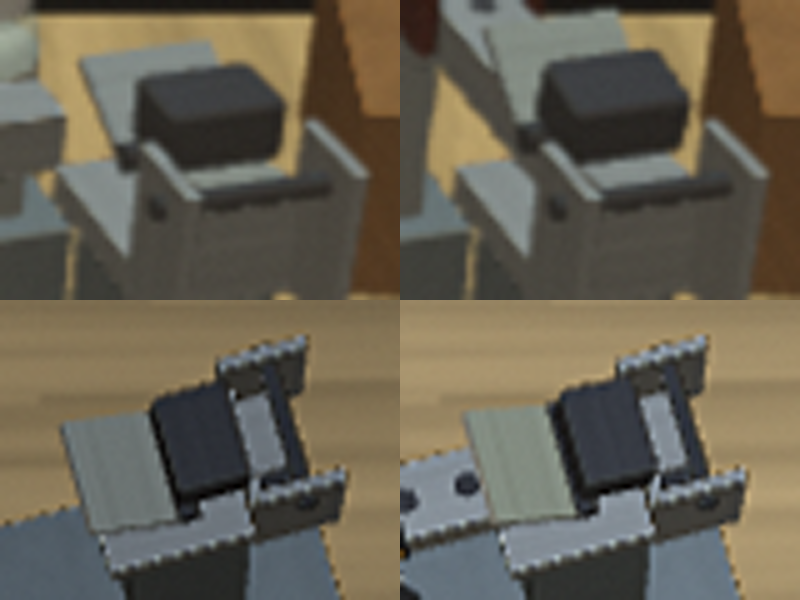

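The enlargement shows a dark cross-bar (roller) at (125,155), at the arm's lowest point just behind the lip. The rail's end corner probably jams against it when carried too high. I'll try again lower and slower.

Emit:
{"name": "jog_arm", "arguments": {
  "commands": [2.5, 1, 0, 0, 0, 2.5, 1, 0, 0.15, 0, 2.5, 1, 0, 0.25, 0, 2.5, 1, 0, 0.25, 0, 2.5, 0.7, 0, 0.25, 0, 2.5, 0.5, 0, 0.25, 0, 2.5, 0.3, 0, 0.25, 0, 2.5, 0.1, 0, 0.25, 0, 2.5, -0.1, 0, 0.25, 0, 2.5, -0.1, 0, 0.25, 0]
}}

```text
time_s: 14.25
ee_pos: [0.6123, 0.1244, 0.183]
orientation: [-180.0, -0.0, 104.5]
contact_force: [-1.2, 3.1, -5.0]
grip_width: 0.0294
finger_force: 54.9
```

Emit:
{"name": "jog_arm", "arguments": {
  "commands": [2.5, -0.15, 0, 0, 0, 2.5, -0.3, 0, 0, 0, 2.5, -0.45, 0, 0, 0, 2.5, -0.6, 0, 0, 0, 2.5, -0.6, 0, 0, 0]
}}

```text
time_s: 14.67
ee_pos: [0.6133, 0.1205, 0.183]
orientation: [-180.0, -0.2, 104.6]
contact_force: [-3.2, 9.1, -3.9]
grip_width: 0.0293
finger_force: 54.9
```

```bash
python3 - <<'E'
from h import *
s=bot.read_state(); print(s['ee_pos'],s['orientation'],s['contact_force'],s['ft_torque'])
plan(jig(0,0,.182),104.5)
save('top','t7')
a=np.radians(JY); vv,uu=np.mgrid[0:480,0:640]
D=np.load('pics/t7.npy'); W=world('top',D,uu,vv); q=W[...,:2]-JO
X,Y,Z=q@[np.cos(a),np.sin(a)],q@[-np.sin(a),np.cos(a)],W[...,2]; r=[]
for y0 in np.arange(-.13,-.02,.008):
    m=(D>0)&(abs(X)<.018)&(abs(Y-y0)<.004)&(Z>.17)&(Z<.26)
    r.append(int(np.median(Z[m])*1e4)/10 if m.sum()>3 else 0)
print(r)
E
```

```text
[0.61330534 0.12050482 0.18302191] [-1.79971352e+02 -1.62828022e-01  1.04561712e+02] [-3.24170268  9.14721642 -3.92110192] [ 1.94165042  0.64519417 -0.02443405]
shift cm [-3.   -0.09  0.09] turn 0.06 q7 8.7 t 14.6667
[0, 211.7, 209.7, 207.8, 227.5, 228.8, 229.5, 227.9, 205.7, 209.4, 213.9, 218.2, 201.5, 200.0]
```

The end still butts against the cross-bar. The push is purely horizontal and below the hinge height (208 mm), so it can't swing the arm up. With the end under the lip I'll lift the rail about 17 mm, so the arm rises and the bar sits above the hinge, then push past it and lower.

Emit:
{"name": "jog_arm", "arguments": {
  "commands": [2.5, 0.4, 0, 0, 0, 2.5, 0.9, 0, 0, 0, 2.5, 1.1, 0, 0, 0, 2.5, 1.1, 0, -0.4, 0, 2.5, 1.1, 0, -0.8, 0, 2.5, 1.1, 0, -1.2, 0, 2.5, 1.1, 0, -1.5, 0, 2.5, 1.1, 0, -1.7, 0, 2.5, 1.1, 0, -1.7, 0, 2.5, 1.1, 0, -1.7, 0]
}}

```text
time_s: 15.55
ee_pos: [0.6113, 0.1286, 0.2003]
orientation: [180.0, 0.0, 104.5]
contact_force: [0.0, 0.5, -4.9]
grip_width: 0.0297
finger_force: 54.9
```

Emit:
{"name": "jog_arm", "arguments": {
  "commands": [2.5, -0.2, 0, 0, 0, 2.5, -0.4, 0, 0, 0, 2.5, -0.6, 0, 0, 0, 2.5, -0.8, 0, 0, 0, 2.5, -1, 0, 0, 0, 2.5, -1, 0, 0, 0, 2.5, -1, 0, 0, 0]
}}

```text
time_s: 16.13
ee_pos: [0.6135, 0.1205, 0.2002]
orientation: [-180.0, -0.1, 104.5]
contact_force: [-1.3, 6.4, -3.3]
grip_width: 0.0296
finger_force: 54.9
```

```bash
cat > arm.py <<'E'
from h import *
import sys
s=bot.read_state(); print(s['ee_pos'],s['orientation'],s['contact_force'],s['ft_torque'])
plan(jig(0,0,.182),104.5)
a=np.radians(JY); vv,uu=np.mgrid[0:480,0:640]
for n in ('top','side'):
    p,D=save(n,n+sys.argv[1]); W=world(n,D,uu,vv); q=W[...,:2]-JO
    X,Y,Z=q@[np.cos(a),np.sin(a)],q@[-np.sin(a),np.cos(a)],W[...,2]; r=[]
    for y0 in np.arange(-.13,-.02,.008):
        m=(D>0)&(abs(X)<.018)&(abs(Y-y0)<.004)&(Z>.17)&(Z<.27)
        r.append(int(np.median(Z[m])*1e4)/10 if m.sum()>3 else 0)
    print(n,r)
E
python3 arm.py 8
```

```text
[0.61346966 0.12052524 0.20015175] [-1.79999280e+02 -9.46489633e-02  1.04528848e+02] [-1.34262287  6.38889228 -3.33391618] [1.33919286 0.4228584  0.04083547]
shift cm [-3.   -0.1   1.81] turn 0.03 q7 8.3 t 16.1333
top [0, 210.6, 211.0, 235.2, 237.7, 240.6, 241.3, 223.3, 225.3, 233.7, 243.3, 216.8, 216.6, 217.0]
side [0, 211.0, 212.7, 213.9, 238.6, 242.7, 244.2, 0, 204.5, 236.7, 243.9, 205.4, 207.8, 212.7]
```

Emit:
{"name": "jog_arm", "arguments": {
  "commands": [2.5, -0.2, 0, 0, 0, 2.5, -0.4, 0, 0, 0, 2.5, -0.6, 0, 0, 0, 2.5, -0.8, 0, 0, 0, 2.5, -1, 0, 0, 0, 2.5, -1, 0, 0, 0]
}}

```text
time_s: 16.73
ee_pos: [0.6134, 0.1185, 0.2]
orientation: [-179.9, -0.6, 104.8]
contact_force: [-10.2, 23.4, 0.2]
grip_width: 0.0296
finger_force: 55.0
```

```bash
python3 arm.py 9
```

```text
[0.61344815 0.11854966 0.20001071] [-179.87854161   -0.62431717  104.84448084] [-10.22594246  23.35575839   0.16017244] [ 4.46868055  2.04252167 -0.34377751]
shift cm [-2.82 -0.06  1.77] turn 0.34 q7 9.2 t 16.7333
top [0, 211.2, 211.5, 235.8, 238.4, 242.1, 240.0, 223.8, 227.3, 237.0, 246.4, 217.7, 217.0, 217.4]
side [0, 211.2, 212.8, 214.3, 239.0, 244.1, 245.7, 203.5, 209.6, 238.2, 246.5, 200.0, 209.8, 211.5]
```

```bash
python3 - <<'E'
from h import *
a=np.radians(JY); vv,uu=np.mgrid[0:480,0:640]
for n,f,v0,v1,u0,u1 in (('side','side0',188,206,393,408),('side','side9',182,204,393,408),('top','top0',150,163,314,330)):
    D=np.load(f'pics/{f}.npy'); g=cv2.imread(f'pics/{f}.png',0); W=world(n,D,uu,vv); q=W[...,:2]-JO
    X,Y,Z=q@[np.cos(a),np.sin(a)],q@[-np.sin(a),np.cos(a)],W[...,2]
    print(f)
    for v in range(v0,v1): print(v,' '.join(f'{g[v,u]:3d}:{X[v,u]*1e3:.0f},{Y[v,u]*1e3:.0f},{Z[v,u]*1e3:.0f}' for u in range(u0,u1)))
E
```

```text
side0
188 160:128,293,3 160:132,296,1 158:133,291,3 131:-25,-48,207 107:-24,-51,209 125:-23,-53,210 135:-22,-54,210 136:-19,-53,209 137:-18,-54,209 137:-15,-53,209 135:-14,-54,209  80:-23,-77,222  41:-23,-80,224  40:-22,-82,225  44:-20,-82,225
189 160:128,291,1 159:130,290,1 160:133,290,1 155:135,289,1 111:-24,-51,207 118:-24,-55,209 134:-23,-57,210 136:-19,-53,207 138:-18,-56,208 138:-17,-57,209 130:-15,-57,208  76:-22,-76,220  40:-23,-82,223  39:-21,-82,223  38:-22,-87,226
190 159:125,285,2 158:128,284,1 160:131,284,1 158:132,281,2 123:-25,-54,206 106:-24,-56,207 128:-22,-56,207 136:-22,-59,208 134:-19,-58,208 136:-18,-59,208 116:-16,-59,208  66:-21,-73,216  40:-21,-78,219  39:-21,-82,221  39:-22,-87,224
191 159:123,280,1 159:125,279,1 159:127,277,2 158:129,276,3 136:134,280,-0 104:-25,-57,206 123:-23,-58,206 134:-21,-57,205 136:-19,-58,206 134:-19,-61,207 115:-16,-60,206  65:-22,-77,216  40:-22,-80,218  38:-21,-82,219  39:-22,-86,221
192 159:119,272,3 158:124,274,1 159:125,272,2 158:128,272,2 153:132,275,-0 111:-25,-59,205 114:-24,-61,206 131:-23,-63,207 135:-21,-63,207 135:-17,-5
[... 11090 characters left out ...]
,182 101:-17,-69,175 109:-18,-70,176 109:-19,-72,178 108:-19,-74,177 121:-20,-76,176 121:-21,-78,180 118:-21,-80,175 115:-21,-82,176 115:-23,-84,178 115:-23,-86,178 115:-23,-88,178
161 105:-17,-58,177 103:-19,-60,181 112:-19,-62,181 118:-19,-64,178 119:-19,-66,176 118:-19,-68,175 118:-20,-70,177 118:-22,-71,182 117:-21,-74,176 115:-22,-76,176 115:-24,-77,180 113:-24,-79,179 115:-25,-81,181 114:-25,-83,180 116:-25,-85,178 116:-25,-87,176
162 117:-19,-58,178 118:-20,-60,177 117:-20,-62,177 114:-21,-63,179 114:-22,-65,180 114:-22,-67,179 113:-22,-70,174 114:-23,-71,178 115:-24,-73,178 115:-25,-75,181 116:-25,-77,179 115:-26,-79,181 116:-27,-81,181 115:-26,-83,176 119:-27,-84,179 120:-28,-86,178
```

The depth data show the bar at y -70 to -79, only about 2 mm lower than the rail's top edge, so a slow push sticks by friction. I'll back off, then make one brisk up-and-forward stroke so the arm is thrown clear of the edge. It stops well before the back stop.

Emit:
{"name": "jog_arm", "arguments": {
  "commands": [2.5, 0.8, 0, 0, 0, 2.5, 1.6, 0, 0, 0, 2.5, 2.4, 0, 0.3, 0, 2.5, 2.4, 0, 0.8, 0, 2.5, 2.4, 0, 1.3, 0, 2.5, 2.4, 0, 1.6, 0, 2.5, 2.4, 0, 1.6, 0, 2.5, 2.4, 0, 1.6, 0]
}}

```text
time_s: 17.5
ee_pos: [0.6103, 0.1315, 0.1838]
orientation: [-180.0, 0.1, 104.4]
contact_force: [0.3, -1.3, -4.5]
grip_width: 0.0298
finger_force: 55.0
```

Emit:
{"name": "jog_arm", "arguments": {
  "commands": [2.5, -1.4, 0, -1.6, 0, 2.5, -3, 0, -0.8, 0, 2.5, -3, 0, -0.5, 0, 2.5, -3, 0, -0.5, 0]
}}

```text
time_s: 17.83
ee_pos: [0.6187, 0.1031, 0.1899]
orientation: [179.9, -0.0, 104.4]
contact_force: [0.5, -0.5, 0.5]
grip_width: 0.0295
finger_force: 55.0
```

```bash
python3 arm.py 10
```

```text
[0.61867193 0.10311544 0.18992746] [ 1.79871414e+02 -3.40901712e-03  1.04375115e+02] [ 0.51699254 -0.51672304  0.46356168] [ 0.58231002 -0.04205287 -0.09769601]
shift cm [-1.18 -0.17  0.79] turn -0.12 q7 10.0 t 17.8333
top [0, 211.8, 212.6, 237.7, 241.3, 245.8, 239.2, 227.3, 234.5, 244.5, 217.2, 213.1, 212.0, 211.1]
side [0, 211.1, 214.2, 215.6, 242.3, 247.7, 208.7, 210.6, 238.5, 245.8, 253.5, 199.1, 205.9, 205.8]
```

It got past: the end is now at about y = -88 mm with no load. Check the rail's pitch and the arm before going on.

```bash
cat > rail.py <<'E'
from h import *
import sys
a=np.radians(JY); vv,uu=np.mgrid[0:480,0:640]
for n in ('wrist','side','top'):
    p,D=save(n,n+'r'+sys.argv[1]); W=world(n,D,uu,vv); q=W[...,:2]-JO
    X,Y,Z=q@[np.cos(a),np.sin(a)],q@[-np.sin(a),np.cos(a)],W[...,2]
    for y0 in np.arange(-.12,.16,.01):
        m=(D>0)&(abs(X)<.035)&(abs(Y-y0)<.004)&(Z>.165)&(Z<.26)
        k=(D>0)&(abs(X)<.012)&(abs(Y-y0)<.004)&(Z>.165)&(Z<.26)
        if k.sum()>3: print(n,(y0*1e3).round(),'z',np.percentile(Z[k],[20,50,80]).round(4)*1000,'x',(X[m].min()*1e3).round(1),(X[m].max()*1e3).round(1))
    m=(D>0)&(abs(X)<.012)&(Z>.19)&(Z<.23)&(Y<.16)
    print(n,'maxY',Y[m].max())
s=bot.read_state(); print(s['ee_pos'],s['contact_force'],s['orientation'])
E
python3 rail.py 1
```

```text
wrist -60.0 z [214.8 215.2 215.6] x -13.2 16.3
wrist -50.0 z [214.  214.5 215. ] x -13.1 16.3
wrist -40.0 z [213.1 213.6 214.1] x -19.6 23.2
wrist -30.0 z [213.7 214.  214.1] x -10.1 6.7
wrist -10.0 z [209.7 210.3 210.9] x -13.3 16.5
wrist -0.0 z [208.7 209.3 209.8] x -14.8 18.4
wrist 10.0 z [207.7 208.3 208.9] x -14.7 18.2
wrist 20.0 z [206.6 207.2 207.7] x -25.0 28.7
wrist 30.0 z [205.6 206.1 206.7] x -13.0 16.7
wrist 40.0 z [204.5 205.1 205.7] x -13.2 16.9
wrist 50.0 z [203.5 204.  204.5] x -12.9 16.8
wrist 60.0 z [202.4 203.  203.6] x -13.1 16.9
wrist 70.0 z [201.3 201.9 202.4] x -26.1 23.4
wrist 80.0 z [200.3 200.9 201.4] x -26.3 23.8
wrist 90.0 z [199.2 199.8 200.4] x -26.5 23.8
wrist 100.0 z [198.2 198.7 199.3] x -26.1 23.5
wrist 110.0 z [197.1 197.7 198.4] x -12.9 17.2
wrist 120.0 z [196.1 196.7 197.4] x -12.7 17.0
wrist maxY 0.12069191788116658
side -120.0 z [209.1 211.9 213. ] x -34.5 28.9
side -110.0 z [213.  226.6 236.3] x -33.9 27.4
side -100.0 z [183.  220.1 242.4] x -32.7 27.3
side -90.0 z [245.7 247.3 248.7] x -32.6 16.4
side -80.0 z [200.  201.8 203.2] x -32.5 -5.7
s
[... 702 characters left out ...]
3 199.8] x -15.1 11.4
side 120.0 z [197.9 198.2 199.2] x -13.6 11.1
side maxY 0.12040948013108445
top -120.0 z [209.8 211.3 212.9] x -32.3 31.2
top -110.0 z [235.1 236.4 238.5] x -29.9 31.2
top -100.0 z [238.8 241.5 243.1] x -29.9 30.6
top -90.0 z [179.5 246.1 248.2] x -29.9 20.2
top -80.0 z [229.1 235.7 241.1] x -29.7 23.5
top -70.0 z [225.8 229.5 233.9] x -29.9 24.0
top -60.0 z [238.6 243.2 247. ] x -29.4 23.7
top -50.0 z [211.8 251.  255.7] x -29.7 29.7
top -40.0 z [209.4 212.8 214.7] x -29.9 30.0
top -30.0 z [210.1 211.5 214.1] x -12.4 18.1
top maxY -0.02363478390030747
[0.61863552 0.10317987 0.18991793] [ 2.24328663 -2.34975238  0.62520318] [1.79885672e+02 5.29445635e-02 1.04427339e+02]
```

The rail rotated in the grip: nose up about 5.8°, slipped back about 9 mm, tail resting on the prop head. Its end is already past the bar. I'll lower with a lighter grip so head and seat level it, shifting 2 mm sideways towards the jig axis.

Emit:
{"name": "jog_arm", "arguments": {
  "commands": [2.5, 0, -0.1, 0, 0, 2.5, 0, -0.2, 0, 0, 2.5, 0, -0.2, 0.15, 0, 2.5, 0, -0.2, 0.3, 0, 2.5, 0, -0.2, 0.45, 0, 2.5, 0, -0.2, 0.6, 0, 2.5, 0, -0.2, 0.75, 0, 2.5, 0, -0.2, 0.85, 0, 2.5, 0, -0.2, 0.85, 0],
  "newtons": 12
}}

```text
time_s: 18.83
ee_pos: [0.6152, 0.1032, 0.1816]
orientation: [-180.0, -0.0, 104.5]
contact_force: [-5.1, 0.0, 6.7]
grip_width: 0.0296
finger_force: 12.0
```

```bash
python3 rail.py 2 | grep -v "^top"
```

```text
wrist -60.0 z [199.3 199.7 200.2] x -29.2 26.4
wrist -50.0 z [199.2 199.7 200.1] x -16.5 13.1
wrist -40.0 z [199.5 200.3 225. ] x -23.8 21.4
wrist -20.0 z [199.  199.2 199.3] x -16.5 13.1
wrist -10.0 z [199.  199.5 199.9] x -16.3 13.4
wrist -0.0 z [198.9 199.3 199.8] x -18.1 15.2
wrist 10.0 z [199.  199.5 200. ] x -18.1 15.2
wrist 20.0 z [198.8 199.3 199.7] x -28.3 25.5
wrist 30.0 z [198.7 199.3 199.7] x -16.5 13.5
wrist 40.0 z [198.6 199.1 199.7] x -16.5 13.5
wrist 50.0 z [198.6 199.1 199.6] x -16.4 13.5
wrist 60.0 z [198.6 199.1 199.6] x -16.5 13.5
wrist 70.0 z [198.4 199.  199.5] x -26.3 23.8
wrist 80.0 z [198.4 198.9 199.5] x -26.4 23.7
wrist 90.0 z [198.3 198.9 199.4] x -26.5 23.7
wrist 100.0 z [198.2 198.8 199.3] x -26.4 23.4
wrist 110.0 z [198.2 198.8 199.4] x -16.4 13.6
wrist 120.0 z [198.  198.6 199.2] x -16.4 13.6
wrist maxY 0.12206812401979954
side -120.0 z [208.7 211.7 213.1] x -34.5 28.4
side -110.0 z [188.1 210.  211. ] x -32.8 27.7
side -100.0 z [187.5 216.8 227.4] x -32.6 28.5
side -90.0 z [232.  232.7 233.6] x -32.4 17.0
side -80.0 z [233.6 234.  234.5] x -32.9 17.2
side -50.0 z [220.1 221.5 222.7] x -33.2 21.0
side -40.0 z [224.7 226.1 227.7] x -32.9 21.4
side -0.0 z [200.5 200.9 212.8] x -33.5 26.5
side 10.0 z [201.1 202.6 232.5] x -33.6 14.9
side 20.0 z [200.4 201.2 209.7] x -31.9 14.7
side 30.0 z [200.3 200.8 201.3] x -25.8 15.0
side 40.0 z [200.6 201.2 201.3] x -0.1 9.3
side 50.0 z [200.1 200.5 201.2] x -18.9 11.1
side 70.0 z [165.6 185.5 200.8] x -28.8 -7.9
side 80.0 z [200.  200.4 201.6] x -29.2 -4.8
side 90.0 z [199.6 200.3 200.9] x -28.6 -4.4
side 100.0 z [199.5 199.7 200.9] x -28.1 0.1
side 110.0 z [199.5 200.3 201.2] x -19.4 2.7
side 120.0 z [199.7 200.1 200.5] x -18.4 4.1
side maxY 0.12314802228859384
[0.61517627 0.10329316 0.1815986 ] [-6.23510403 -0.19709551  5.77816485] [-1.79955643e+02 -4.16081678e-02  1.04473596e+02]
```

The rail now lies level on head and seat, on the axis (centre x -1.45, head -1.3, seat -1.4 mm), with its end under the bar and 22 mm to go. Grip and push on to the stop.

Emit:
{"name": "jog_arm", "arguments": {
  "commands": [2.5, 0, 0, 0, 0, 2.5, 0, 0, 0, 0, 2.5, 0, 0, -0.1, 0, 2.5, -0.2, 0, -0.2, 0, 2.5, -0.5, 0, -0.2, 0, 2.5, -0.8, 0, -0.2, 0, 2.5, -1.1, 0, -0.2, 0, 2.5, -1.4, 0, -0.2, 0, 2.5, -1.6, 0, -0.2, 0, 2.5, -1.8, 0, -0.2, 0, 2.5, -1.8, 0, -0.2, 0],
  "newtons": 50
}}

```text
time_s: 19.9
ee_pos: [0.6205, 0.085, 0.1826]
orientation: [180.0, 0.0, 104.4]
contact_force: [0.1, -0.8, -5.1]
grip_width: 0.0297
finger_force: 50.0
```

Emit:
{"name": "jog_arm", "arguments": {
  "commands": [2.5, -0.15, 0, 0, 0, 2.5, -0.3, 0, 0, 0, 2.5, -0.45, 0, 0, 0, 2.5, -0.6, 0, 0, 0, 2.5, -0.75, 0, 0, 0, 2.5, -0.75, 0, 0, 0, 2.5, -0.75, 0, 0, 0]
}}

```text
time_s: 20.48
ee_pos: [0.6209, 0.0829, 0.1827]
orientation: [-179.9, -0.3, 104.7]
contact_force: [-4.7, 9.2, -1.9]
grip_width: 0.0296
finger_force: 50.0
```

```bash
python3 rail.py 3 | grep -v "^top"|awk 'NR%3==1||/max/||/\[0/'
```

```text
wrist -70.0 z [209.2 210.2 213.1] x -23.7 22.3
wrist -40.0 z [225.1 226.7 227.8] x -20.9 19.2
wrist -10.0 z [200.  200.5 201. ] x -17.5 15.6
wrist 20.0 z [199.7 200.2 200.8] x -16.2 13.8
wrist 50.0 z [199.5 200.1 200.6] x -16.2 14.0
wrist 80.0 z [199.4 200.  200.5] x -26.3 23.8
wrist maxY 0.10085669349931072
side -100.0 z [190.9 218.3 229.4] x -32.5 26.8
side -50.0 z [221.8 223.  224.1] x -32.6 20.7
side -0.0 z [202.4 216.  232.2] x -32.0 15.5
side 50.0 z [201.  201.7 202.1] x -18.4 -8.2
side 80.0 z [200.6 201.8 202.7] x -28.2 2.2
side maxY 0.10201624240552629
[0.62093326 0.08280722 0.1827113 ] [-4.60301996  9.94645684 -2.30860986] [-179.94652146   -0.28579711  104.65393736]
```

Tail end at y ≈ +101 mm with a 10 N stop force: it has met the back stop. Set it down, ease the push, let go and rise.

Emit:
{"name": "jog_arm", "arguments": {
  "commands": [2.5, 0, 0, 0.15, 0, 2.5, 0.1, 0, 0.25, 0, 2.5, 0.25, 0, 0.25, 0, 2.5, 0.25, 0, 0.25, 0]
}}

```text
time_s: 20.97
ee_pos: [0.6211, 0.083, 0.1818]
orientation: [180.0, -0.1, 104.6]
contact_force: [-7.0, 4.8, 5.8]
grip_width: 0.0297
finger_force: 50.0
```

Emit:
{"name": "jog_arm", "arguments": {
  "commands": [3.2, 0, 0, 0, 0, 3.6, 0, 0, 0, 0, 4.2, 0, 0, 0, 0, 5.5, 0, 0, 0, 0, 6, 0, 0, 0, 0, 6, 0, 0, 0, 0, 6, 0, 0, -0.5, 0, 6, 0, 0, -1.5, 0, 6, 0, 0, -3, 0, 6, 0, 0, -5, 0, 6, 0, 0, -7, 0, 6, 0, 0, -9, 0]
}}

```text
time_s: 21.97
ee_pos: [0.6216, 0.0809, 0.2721]
orientation: [180.0, 0.0, 104.5]
contact_force: [0.9, -0.1, -0.9]
grip_width: 0.06
finger_force: 0.0
```

```bash
python3 rail.py 4 |awk '/wrist/&&(NR%2==1)||/side/&&(NR%3==1)||/max/||/\[0/'
```

```text
wrist -80.0 z [236.6 237.1 237.6] x -28.2 31.5
wrist -60.0 z [216.2 217.7 219.2] x -27.8 31.6
wrist -40.0 z [203.9 227.7 230. ] x -28.1 31.3
wrist -20.0 z [203.4 203.9 204.4] x -13.7 15.8
wrist -0.0 z [203.2 203.8 204.4] x -13.3 16.2
wrist 20.0 z [203.1 203.7 204.2] x -13.6 16.3
wrist 40.0 z [203.  203.6 204.2] x -13.7 16.1
wrist 60.0 z [202.9 203.5 204.1] x -13.4 16.3
wrist 80.0 z [202.7 203.3 203.9] x -23.9 26.1
wrist 100.0 z [202.5 203.1 203.8] x -23.5 25.6
wrist maxY 0.1004016383758583
side -110.0 z [179.8 210.5 211.1] x -33.9 28.2
side -80.0 z [233.4 233.8 234.6] x -32.4 16.8
side -0.0 z [200.5 200.7 201.5] x -18.2 -8.1
side 30.0 z [200.4 200.7 201.2] x -18.2 11.8
side 60.0 z [199.9 200.3 200.9] x -18.5 11.0
side 90.0 z [200.  200.5 201.2] x -28.7 11.0
side maxY 0.10183541616497843
top maxY -0.05262465252221806
[0.62256669 0.08092903 0.27272055] [ 0.06101325  0.23266839 -0.53925509] [1.79762266e+02 1.99626503e-03 1.04464423e+02]
```

Emit:
{"name": "jog_arm", "arguments": {
  "commands": [6, 0, 0, -2, 0, 6, 0, 0, -4, 0, 6, 0, 0, -5, 0, 6, 0, 0, -5, 0, 6, 0, 0, -5, 0, 6, 0, 0, -5, 0, 6, 0, 0, -5, 0]
}}

```text
time_s: 22.7
ee_pos: [0.6209, 0.081, 0.3187]
orientation: [-179.9, -0.0, 104.5]
contact_force: [0.2, -1.3, -0.4]
grip_width: 0.06
finger_force: 0.0
```

```bash
python3 rail.py 5 |awk '/wrist/&&(NR%4==1)||/max/||/\[0/'; python3 -c "
from station import bot
print(bot.close_job())"
```

```text
wrist -120.0 z [210.4 211.4 212. ] x -33.1 32.4
wrist -70.0 z [209.  219.1 228.1] x -29.9 29.3
wrist -30.0 z [199.2 199.7 200.3] x -15.6 14.2
wrist 10.0 z [199.  199.6 200.2] x -15.7 14.3
wrist 50.0 z [198.6 199.2 199.8] x -15.2 14.4
wrist 90.0 z [198.4 199.1 199.7] x -25.9 23.6
wrist maxY 0.10090389355773911
side maxY 0.10111942757543853
top maxY -0.05542235081232082
[0.62122802 0.08101612 0.31929558] [-0.201067   -0.16831314 -0.44575306] [-1.79925883e+02  2.32592723e-04  1.04472860e+02]
the job is handed in; nothing more can be done
None
```

The job is handed in at about 23 s: the prop is at its third notch, and the long rail lies level and aligned on head and rest, under the hold-down arm and against the back stop; on the way in, its end first jammed under that arm (62 N at the wrist) until a quick lift-and-push freed it.

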